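# Set the shaft collar on the axle test stand

## Robot

A 7-joint arm with a two-finger parallel gripper is mounted at the origin on the work surface. World frame = base frame: x ahead of the robot, y to its left, z up, the work surface at z = 0. Lengths are in m, angles in rad, forces in N, time in s.
With the tool pointing down it reaches from about 0.425 to 0.95 m from the base axis. Payload 4.7 kg.
Tool frame: the origin (TCP) lies midway between the tips of the shut fingers; the grasp point (between the pads) lies 19 mm behind it; z points along the fingers, y is the line along which they close (so a half turn about z gives the same grasp; the last joint's range is limited). The gripper opens to 85 mm and grips with 20 to 120 N. Pads are 22 mm wide; open, the fingers measure 114 mm over their backs; the gripper's body (76 mm by 85 mm) begins 54 mm behind the grasp point. The pads swing forward as they close: fully open they stand 13 mm farther back than shut.
Start: joints at [-0.029, 0.469, -0.049, 1.532, 0.024, 1.141, -0.082], TCP at [0.675, 0, 0.231] pointing down, gripper open.
Joint ranges: [-2.59, 2.59], [-0.33, 1.99], [-1.39, 1.29], [0.1, 2.45], [-1.04, 4.18], [0.21, 1.99], [-2.66, 2.66]. Speed limits (rad/s): [2.57, 2.57, 3.14, 3.14, 3.14, 3.14, 3.14].

## Interface

Orientations are given as a unit quaternion [w, x, y, z].
In Python, from cell import state, cams, ctrl gives the robot as it stands. The module is installed in compiled form; this text tells all that it offers.
- The arm moves only by the tool jog_arm, never from a script. Its argument "series" is a list of rows, each a list of 7 numbers: the turn, a rotation vector about the tool's x, y, z normalised to -1 to 1, where 1 is 90 degrees, then the shift along the tool's x, y, z normalised to -1 to 1, where 1 is 250 mm, then the gripper command: -1 is shut, 1 is fully open, values between are in proportion. A call has 1 to 12 rows; each row is the pose to reach, as a shift and turn from the pose commanded when the call began, along the tool's axes at that moment; what a row does not reach only later rows make up. A row lasts 1/12 s, in which the tool goes at most 41.7 mm and 7.16 degrees, less where a joint would pass 70% of its speed; a pose out of reach is approached as far as the arm can. A call with a number of a shift or a turn outside -1 to 1 is refused whole. A call with a gripper value outside its range is refused whole. The fingers move at their own pace and stop on an object; "squeeze" is the grip in N (left out, the last holds). Time passes only in rows, so rows that repeat a pose let the fingers close. It gives the time, the measured TCP pose, the force and the opening at its end, in the units of the state.
- state(): the state, without advancing time (a new reading comes with each control period).
- cams.get_image(name): name is "scene" or "side" or "wrist"; returns a dict with "img" (400x640x3 uint8, red, green, blue), "fx", "fy", "cx", "cy" (pixels), "rvec" (rotation vector, rad) and "tvec" (3), from world to camera coordinates, as OpenCV has them; the wrist camera has in their place "tool_from_camera" (4x4, takes a point from camera to tool coordinates, whose origin is the TCP and whose axes are the flange's). Camera axes: x right, y down, z forward; pixel columns grow to the right and rows downward; lengths in m; the calibration is good to about 2 mm. A picture is of the moment at which its call begins: read the wrist's pose just before it. There is no depth.
- ctrl.finish_job(): hands the job in, once; it reports no verdict.
The state is a dict: "t": time; "q": joint angles; "dq": joint speeds; "joint_torque": joint torques, N m; "position": TCP position; "ee_rot": TCP orientation; "ft_force": force on the tool from outside, world axes, zero at the start; "ft_torque": the same for the moment, N m; "opening": opening from 0.0 (shut) to 1.0 (fully open).
Only numpy, scipy, OpenCV 4.12 (cv2) and the standard library are available. Lean on these libraries where they do the work, as an engineer would, in place of code of your own. Each camera call takes 0.05 s, during which the arm holds its last target. There are 200 camera calls.

## Task

The collar on the axle of the wheel test stand is loose: slide it along the shaft until it sits against the bearing beside the wheel, turn it so that its orange-knobbed set screw faces the milled flat of the shaft squarely, then tighten the screw clockwise down onto the flat. Make it finger-tight: snug so that the collar is locked, but not over-tightened; leave the other things on the bench where they are.

Things in the scene. Friction and masses are not known exactly. Their poses are not given: they have to be found in the camera images.
- stand: Wheel test stand fixed on the bench: wooden base 150 x 430 x 25 mm, two pillow-block bearings on risers, gearmotor at the -y end, 20 mm shaft along its y axis 100 mm above the bench, black 110 mm wheel at the +y end (y = 141 to 189 mm). Origin under the centre of the base, z up. Bearings: round housings of radius 24 mm about the shaft, 24 mm long, centred at y = 75 mm (beside the wheel) and -60 mm.
- bearing_face (a point): Point on the shaft axis at the inner face of the bearing beside the wheel (y = 63 mm on the stand); axes as the stand. The collar touches the bearing when its origin is 12 mm short of this point, y = 51 mm on the stand; it stops there hard.
- shaft: Dark steel shaft, 20 mm thick, with the wheel; the gearmotor holds it still. Origin on its axis above the stand's origin, y towards the wheel, z the outward normal of the bright milled flat: 8 mm from the axis, 12 mm wide, seen both sides of the collar, facing up within 12 degrees. Once the screw bears on it the knob's torque climbs 0.15 N m per rad: finger-tight is 0.14 N m; under 0.1 is loose, over 0.19 too tight.
- collar: Plain steel shaft collar, 44 mm across, 24 mm wide, loose on the shaft: it slides (2 N friction) and turns (0.12 N m) and stays where left. Origin on the shaft axis, mid-width; y along the shaft towards the wheel; z points out along its set screw. It starts 10 to 40 mm short of the wheel-side bearing, its screw leaning 17 to 32 degrees from upright towards the stand's -x side.
- knob (a point): On the collar's set screw, 51 mm from the shaft axis, axes as the collar: the middle of the orange round knob (32 mm across, 20 mm tall) to within 1.2 mm; how far the screw is backed off is not measured. Clockwise seen from outside drives it in, 5 mm a turn, almost freely (0.02 N m), till its flat 10 mm brass tip bears on the flat: after 0.4 to 0.95 turn, to be found by feel.
- spare_wheel: Loose spare wheel, black tyre with a bright rim, 110 mm across, 48 mm tall, lying flat. Origin: centre of its underside. To be left alone.
- meter: Yellow multimeter, 75 x 150 x 39 mm, lying flat. Origin: centre of its underside. To be left alone.
- driver: Screwdriver with a red handle, 170 mm long, lying on the bench along its x axis, 26 mm thick. To be left alone.
- parts_tray: Blue open tray of bolts, 85 x 125 x 34 mm. Origin: centre of its underside. To be left alone.

How it is judged:
On the way, in this order (a step that is already met when the one before it is completed fails the run):
1. the loose collar sits against the wheel-side bearing (within 1.5 mm) with its screw facing the flat (within 8 degrees), not yet tightened (angle between the z axis of collar and the z axis of shaft, either way round below 0.14 rad and y of collar in the frame of stand above 0.0495 m and contact force between collar and shaft below 10 N), for 0.2 s.
2. the screw is tight on the flat (over 15 N), the collar still in place (contact force between collar and shaft above 15 N and angle between the z axis of collar and the z axis of shaft, either way round below 0.14 rad and y of collar in the frame of stand above 0.0495 m), for 0.2 s.
At the end, for the whole second after the job is handed in: The collar rests within 1.5 mm of the wheel-side bearing, its screw faces the flat within 8 degrees and presses on it with over 15 N (about 0.08 N m on the knob), never having passed 40 N; spare wheel, meter, screwdriver and tray are within 20 mm of their start (all of step 2 and linear speed of collar below 0.01 m/s and distance of each of spare_wheel, meter, driver, parts_tray from where it was at the start of the episode below 0.02 m); the robot touches nothing.
It fails at once if the screw is over-tightened: its tip presses on the shaft with more than 40 N (about 0.22 N m on the knob) (contact force between collar and shaft above 40 N).
It fails at once if the spare wheel is moved by more than 20 mm (distance of spare_wheel from where it was at the start of the episode above 0.02 m).
It fails at once if the multimeter is moved by more than 20 mm (distance of meter from where it was at the start of the episode above 0.02 m).
It fails at once if the screwdriver is moved by more than 20 mm (distance of driver from where it was at the start of the episode above 0.02 m).
It fails at once if the bolt tray is moved by more than 20 mm (distance of parts_tray from where it was at the start of the episode above 0.02 m).
It also fails if it takes over 72 s, if anything falls off the work surface, if the arm or the gripper's body presses on something with over 40 N, if the wrist force passes 120 N, or if a joint passes its speed limit or range.

## Working session

There is one attempt and no reset: what is moved stays moved. The work goes in short steps, Python scripts to look and compute and a tool call to move; the robot and the scene stay as the last step left them, time stands still between calls to the robot, and variables do not carry over. Pictures are saved under pics/ and viewed, on a budget of 10 in all, crops included, one or two more only if the job needs it, and the job is handed in when it is done.

Besides the shell and the picture viewer there is one more tool, called in YAML: its name, and indented under it one key for each argument. jog_arm: Moves the arm, as the interface text tells. Scaled input: -1 to 1 covers 250 mm each way for a shift and 90 degrees each way for a turn. Its arguments: {"type":"object","properties":{"series":{"type":"array"},"squeeze":{"type":"number"}},"required":["series"]}

```bash
mkdir -p pics; cat > h.py <<'E'
import numpy as np,cv2
from cell import state,cams,ctrl
from scipy.spatial.transform import Rotation as R
def rot(s): w,x,y,z=s["ee_rot"]; return R.from_quat([x,y,z,w]).as_matrix()
def cam(n):
    s=state(); c=cams.get_image(n)
    K=np.array([[c["fx"],0,c["cx"]],[0,c["fy"],c["cy"]],[0,0,1.]])
    if n=="wrist":
        T=np.eye(4);T[:3,:3]=rot(s);T[:3,3]=s["position"]
        W=np.linalg.inv(T@np.array(c["tool_from_camera"]));Rm,t=W[:3,:3],W[:3,3]
    else: Rm=cv2.Rodrigues(np.array(c["rvec"],float))[0];t=np.array(c["tvec"],float).ravel()
    return dict(img=c["img"],K=K,R=Rm,t=t,o=-Rm.T@t)
def ray(c,uv): d=c["R"].T@np.linalg.inv(c["K"])@np.array([uv[0],uv[1],1.]); return c["o"],d/np.linalg.norm(d)
def plane(c,uv,z): o,d=ray(c,uv); return o+d*(z-o[2])/d[2]
def proj(c,p): q=c["K"]@(c["R"]@np.array(p)+c["t"]); return q[:2]/q[2]
def tri(cs,uvs):
    A=np.zeros((3,3));b=np.zeros(3)
    for c,u in zip(cs,uvs):
        o,d=ray(c,u);M=np.eye(3)-np.outer(d,d);A+=M;b+=M@o
    p=np.linalg.solve(A,b); return p,[proj(c,p)-u for c,u in zip(cs,uvs)]
def save(c,f): cv2.imwrite(f,c["img"][:,:,::-1])
def blobs(c,lo,hi,mn=60):
    h=cv2.cvtColor(c["img"],cv2.COLOR_RGB2HSV);m=cv2.inRange(h,np.array(lo),np.array(hi))
    n,l,st,ce=cv2.connectedComponentsWithStats(m); return [(st[i].tolist(),ce[i].round(1).tolist()) for i in range(1,n) if st[i][4]>mn]
E
python3 - <<'E'
from h import *
a=[cam(n) for n in("scene","side","wrist")]
for n,c in zip("scene side wrist".split(),a):
    print(n,c["o"].round(3),blobs(c,(5,150,120),(20,255,255)));save(c,f"pics/{n}0.png")
print(state())
E
```

```text
scene [1.013 0.165 0.784] []
side [ 0.261 -0.658  0.749] [([326, 181, 22, 33, 155], [336.5, 195.7]), ([277, 189, 34, 49, 551], [289.6, 212.0]), ([307, 192, 14, 11, 87], [314.0, 197.3]), ([300, 250, 95, 85, 2555], [344.7, 299.9])]
wrist [0.675 0.069 0.373] [([152, 15, 152, 156, 5104], [261.8, 96.7]), ([146, 101, 34, 58, 1383], [162.5, 127.6]), ([204, 111, 12, 40, 378], [209.5, 130.4]), ([100, 142, 7, 45, 93], [103.7, 164.2]), ([214, 162, 42, 16, 226], [235.7, 167.8]), ([221, 238, 53, 126, 3459], [248.5, 293.3]), ([108, 247, 30, 39, 556], [122.7, 265.3]), ([141, 277, 29, 8, 135], [156.1, 280.6])]
{'t': 0.15, 'q': array([-0.02891275,  0.46926787, -0.04859818,  1.53339253,  0.0241114 ,
        1.14096525, -0.0823065 ]), 'dq': array([-0.00063783,  0.00027684, -0.00057126, -0.00237401, -0.00089597,
        0.00170889, -0.00085964]), 'joint_torque': array([ 3.33697863e-04, -5.10767841e+01, -4.67274967e-02, -2.37979531e+01,
        1.07760131e-02,  5.44104041e-03, -2.80327527e-05]), 'position': array([6.74577323e-01, 2.69737755e-05, 2.30506037e-01]), 'ee_rot': array([-4.93124866e-04,  7.07092840e-01,  7.07120352e-01, -5.29522688e-04]), 'ft_force': array([-0.4422919 , -0.23786772,  0.18535307]), 'ft_torque': array([-0.05397076, -0.02123539,  0.02572723]), 'opening': 1.0002941579273317}
```

View pics/scene0.png

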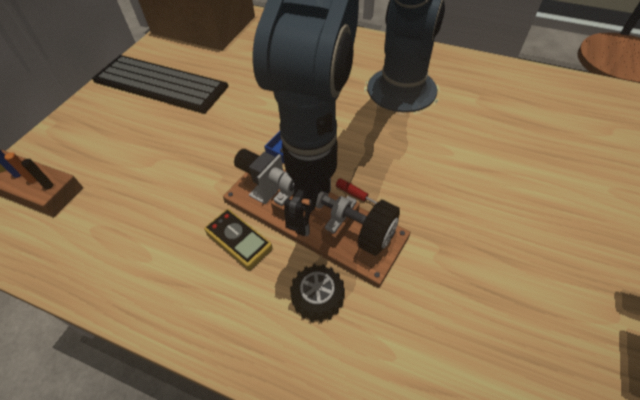

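View pics/side0.png

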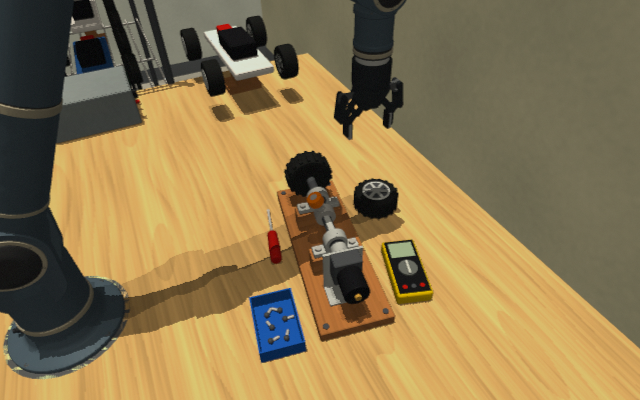

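View pics/wrist0.png

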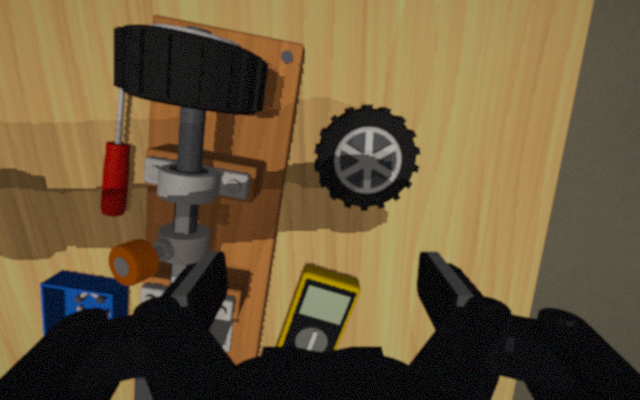

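The side view shows the knob near (316,200). The wrist view shows the knob near (134,262), the wheel-side bearing at (188,183), the collar at (184,243), and the base's right edge running from (303,45) to (262,350).

```bash
python3 - <<'E'
from h import *
w,s=cam("wrist"),cam("side")
e=[plane(w,p,.025) for p in((303,45),(262,350),(155,16))]
print(np.round(e,4)); d=e[0]-e[1]; print("stand yaw", np.degrees(np.arctan2(-d[0],d[1])), np.linalg.norm(e[0]-e[2]))
for p in ((192,112),(190,165),(186,205),(184,228)): print(p,plane(w,p,.1).round(4))
p,r=tri([w,s],[(134,262),(316,200)]);print("knob",p,r)
print(w["R"].round(3))
E
```

```text
[[ 0.6563  0.1296  0.025 ]
 [ 0.5971 -0.2334  0.025 ]
 [ 0.513   0.1554  0.025 ]]
stand yaw -9.25265214418524 0.14552718670663714
(192, 112) [0.5684 0.0663 0.1   ]
(190, 165) [0.5618 0.0224 0.1   ]
(186, 205) [ 0.5542 -0.0135  0.1   ]
(184, 228) [ 0.5499 -0.0354  0.1   ]
knob [ 0.52863774 -0.04616409  0.14584863] [array([0.09318488, 0.0381275 ]), array([-0.03344346, -0.00907008])]
[[ 1.     0.    -0.001]
 [ 0.    -0.962  0.274]
 [-0.001 -0.274 -0.962]]
```

jog_arm:
  series:
    - [0,0,0.111,-0.372,-0.524,0.16,1]
    - [0,0,0.111,-0.372,-0.524,0.16,1]
    - [0,0,0.111,-0.372,-0.524,0.16,1]
    - [0,0,0.111,-0.372,-0.524,0.16,1]
    - [0,0,0.111,-0.372,-0.524,0.16,1]
    - [0,0,0.111,-0.372,-0.524,0.16,1]
    - [0,0,0.111,-0.372,-0.524,0.16,1]
    - [0,0,0.111,-0.372,-0.524,0.16,1]

```text
t: 0.92
position: [0.5456, -0.0919, 0.1919]
ee_rot: [0.0, 0.765, 0.644, 0.001]
ft_force: [-0.1, -0.3, 0.8]
opening: 1.002
```

```bash
python3 - <<'E'
from h import *
w=cam("wrist");save(w,"pics/w1.png");np.savez("w1.npz",**w)
s=state();print(s["t"],s["q"].round(3),s["position"],s["ft_torque"],s["joint_torque"][6],w["o"])
E
```

```text
0.9667 [ 0.089  0.309  0.003  1.872 -0.002  0.958 -0.08 ] [ 0.54554552 -0.09178105  0.19180341] [-0.01855091 -0.01146537  0.00607857] -0.0013257887621875852 [ 0.55768351 -0.02389191  0.33455285]
```

View pics/w1.png

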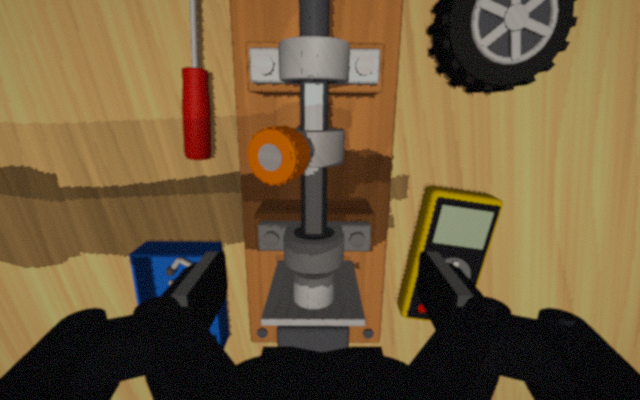

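The wrist view is square to the stand. The knob is near (279,155), the collar at (325,147) and the bearing at (314,60). The shaft is at u≈300–330, with a bright stripe in it.

```bash
python3 - <<'E'
from h import *
w=dict(np.load("w1.npz"));g=cv2.cvtColor(w["img"],cv2.COLOR_RGB2GRAY).astype(int)
for v in (95,115,180,195,210): print(v,g[v-2:v+3,292:338].mean(0).astype(int).tolist())
for v in (15,): print(v,g[v-2:v+3,292:338].mean(0).astype(int).tolist())
h=cv2.cvtColor(w["img"],cv2.COLOR_RGB2HSV)
m=cv2.inRange(h,np.array((5,200,110)),np.array((16,255,255)))[120:190,245:315];ys,xs=np.nonzero(m);print("hsv knob",h[140,290],h[150,300],h[170,300],h[110,270])
print("col u=335 rows",g[30:170,336].tolist())
E
```

```text
95 [73, 76, 79, 82, 81, 75, 65, 55, 46, 47, 50, 70, 116, 154, 170, 172, 174, 174, 174, 174, 174, 173, 173, 174, 173, 172, 172, 172, 172, 164, 135, 94, 59, 48, 46, 42, 47, 51, 56, 62, 68, 71, 65, 60, 57, 58]
115 [110, 110, 111, 110, 108, 107, 103, 90, 68, 49, 42, 55, 92, 132, 150, 154, 154, 156, 156, 157, 157, 158, 158, 156, 154, 152, 151, 153, 153, 145, 114, 77, 50, 42, 35, 39, 45, 53, 52, 63, 74, 89, 97, 98, 98, 97]
180 [59, 57, 56, 57, 58, 55, 54, 52, 44, 33, 24, 27, 38, 54, 70, 72, 74, 74, 74, 74, 75, 74, 77, 74, 74, 73, 73, 76, 70, 65, 47, 32, 28, 25, 30, 37, 47, 51, 48, 50, 48, 48, 47, 48, 47, 48]
195 [57, 57, 55, 60, 55, 55, 57, 52, 44, 31, 27, 26, 33, 51, 68, 72, 75, 73, 73, 75, 73, 75, 76, 75, 73, 73, 72, 74, 72, 60, 44, 28, 25, 28, 31, 44, 50, 51, 50, 50, 49, 49, 49, 44, 47, 47]
210 [40, 36, 37, 37, 36, 37, 35, 35, 33, 27, 25, 23, 34, 50, 66, 72, 73, 71, 72, 77, 73, 75, 77, 75, 75, 72, 75, 74, 71, 59, 43, 30, 22, 27, 25, 30, 37, 36, 39, 33, 36, 34, 34, 33, 38, 33]
15 [109, 113, 114, 115, 115, 111, 97, 72, 50, 48, 52, 55, 55, 56, 58, 61, 61, 61, 62, 67, 68, 73, 71, 68, 65, 64, 61, 62, 60, 58, 55, 54, 51, 49, 47, 41, 40, 48, 59, 63, 70, 85, 95, 99, 99, 102]
hsv knob [ 14 255 131] [ 14 255 114] [ 13 236 105] [ 14 169 151]
col u=335 rows [98, 104, 100, 100, 100, 96, 103, 108, 120, 129, 132, 132, 135, 132, 134, 132, 135, 133, 134, 129, 131, 131, 131, 132, 132, 132, 134, 132, 130, 129, 131, 129, 132, 131, 131, 130, 133, 132, 129, 129, 127, 126, 129, 125, 130, 127, 127, 120, 102, 74, 56, 40, 39, 49, 53, 57, 68, 83, 101, 105, 106, 93, 69, 49, 43, 51, 68, 78, 99, 112, 113, 114, 114, 114, 109, 109, 111, 110, 102, 102, 95, 97, 97, 97, 99, 98, 98, 98, 100, 99, 95, 98, 95, 96, 100, 96, 91, 76, 65, 64, 65, 92, 106, 112, 109, 105, 105, 110, 110, 108, 104, 108, 100, 106, 105, 105, 104, 103, 104, 104, 107, 104, 103, 101, 100, 105, 101, 102, 98, 98, 100, 98, 91, 76, 65, 54, 59, 44, 50, 47]
```

```bash
python3 - <<'E'
from h import *
w=dict(np.load("w1.npz"))
cv2.imwrite("pics/w1c.png",cv2.resize(w["img"][20:240,230:410,::-1],None,fx=2.7,fy=2.7,interpolation=cv2.INTER_CUBIC))
E
```

```text
(no output)
```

View pics/w1c.png

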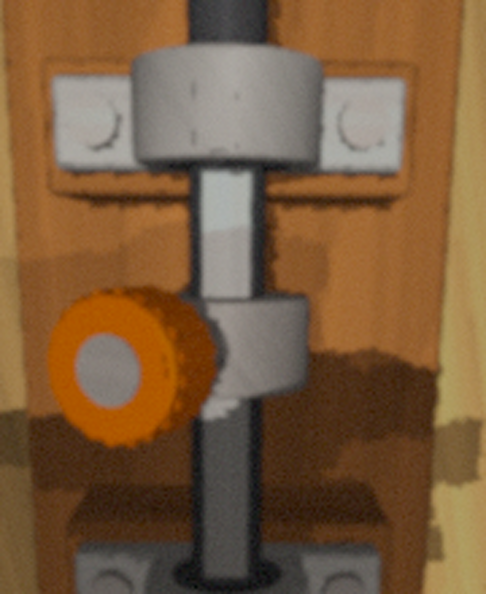

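```bash
cat >> h.py <<'E'
def stand(w,a,b):
    "shaft axis pixels a,b (b nearer wheel) on z=.1 -> point, y axis, x axis"
    A,B=plane(w,a,.1),plane(w,b,.1);y=(B-A)/np.linalg.norm(B-A);return A,y,np.cross(y,[0,0,1])
E
python3 - <<'E'
from h import *
from scipy.optimize import least_squares
w=dict(np.load("w1.npz"))
A,y,x=stand(w,(313.45,205),(313.45,100));print(A,y,np.degrees(np.arctan2(y[0],y[1])))
z=np.array([0,0,1.])
for p,zz in(((249,336),.025),((383,343),.025),((233,25),.025),((402,25),.025)):
    P=plane(w,p,zz);print("edge",p,((P-A)@x*1e3).round(1),((P-A)@y*1e3).round(1))
f=lambda q,r: A+y*q[0]+r*(-x*np.sin(q[1])+z*np.cos(q[1]))
for r,uv in((61.5e-3,(269.6,157.4)),(51e-3,(278.5,155.3))):
    s=least_squares(lambda q:proj(w,f(q,r))-uv,[0,.4]);print("knob",s.x,np.degrees(s.x[1]),s.cost,f(s.x,r))
# bearing inner face: silhouette near edge at top (z=.124) row ~81 ; collar wheel face top row ~130
for n,uv,h in(("bear",(313.5,81),.124),("bear far",(313.5,38),.124),("collar near",(330,166),.1195),("collar far",(330,130),.1195)):
    P=plane(w,uv,h);print(n,((P-A)@y*1e3).round(1))
E
```

```text
[ 0.53980077 -0.09255798  0.1       ] [0.1785689  0.98392741 0.        ] 10.286413416519954
edge (249, 336) -75.2 -179.0
edge (383, 343) 78.2 -187.7
edge (233, 25) -71.6 140.2
edge (402, 25) 75.3 141.3
knob [0.0446029  0.38340674] 21.967588049727794 4.0389678347315804e-26 [ 0.52512918 -0.04456381  0.15703483]
knob [0.04441709 0.38886261] 22.280186327757598 8.077935669463161e-27 [ 0.52870711 -0.045402    0.14719239]
bear 87.2
bear far 111.3
collar near 33.5
collar far 57.4
```

```bash
cat >> h.py <<'E'
A=np.array([.5398,-.09256,.1]);Y=np.array([.17857,.98393,0]);Z=np.array([0,0,1.]);X=np.cross(Y,Z)
def pose(s,lean,r,yaw):  # m, deg lean to -x, m, deg about tool z (0: tool x = Y)
    l=np.radians(lean);n=-X*np.sin(l)+Z*np.cos(l)
    R0=np.stack([Y,np.cross(-n,Y),-n],1)@R.from_euler("z",yaw,degrees=True).as_matrix()
    return A+Y*s+n*r,R0
def goto(s,lean,r,yaw):
    p,Rt=pose(s,lean,r,yaw);st=state();R0=rot(st)
    print("turn",(R.from_matrix(R0.T@Rt).as_rotvec()/(np.pi/2)).round(3),"shift",(R0.T@(p-st["position"])/.25).round(3))
def where():
    st=state();d=st["position"]-A;R0=rot(st);n=-R0[:,2];x,h=d@X,d@Z
    print("t %.2f s %.1f r %.1f pos-lean %.2f tool-lean %.2f tooly %.3f q7 %.3f"%(st["t"],d@Y*1e3,np.hypot(x,h)*1e3,np.degrees(np.arctan2(-x,h)),np.degrees(np.arctan2(-n@X,n@Z)),n@Y,st["q"][6]),
     "open",round(st["opening"],3),"F(X,Y,Z)",(np.stack([X,Y,Z])@st["ft_force"]).round(2),"Tz",round(R0[:,2]@st["ft_torque"],3),"jt7",round(st["joint_torque"][6],4))
E
python3 - <<'E'
from h import *
where();goto(.0445,22.3,.085,0);goto(.0445,22.3,.030,0)
E
```

```text
t 0.97 s 1.8 r 92.0 pos-lean -3.44 tool-lean 0.09 tooly -0.001 q7 -0.080 open 0.998 F(X,Y,Z) [ 0.58 -0.23  0.72] Tz -0.006 jt7 -0.0013
turn [-0.247 -0.001  0.004] shift [ 0.172 -0.15   0.053]
turn [-0.247 -0.001  0.004] shift [ 0.171 -0.067  0.256]
```

jog_arm:
  series:
    - [-0.247,0,0.004,0.172,-0.15,0.053,1]
    - [-0.247,0,0.004,0.172,-0.15,0.053,1]
    - [-0.247,0,0.004,0.172,-0.15,0.053,1]
    - [-0.247,0,0.004,0.172,-0.15,0.053,1]
    - [-0.247,0,0.004,0.172,-0.15,0.053,1]
    - [-0.247,0,0.004,0.172,-0.109,0.155,1]
    - [-0.247,0,0.004,0.172,-0.067,0.256,1]
    - [-0.247,0,0.004,0.172,-0.067,0.256,1]
    - [-0.247,0,0.004,0.172,-0.067,0.256,1]
    - [-0.247,0,0.004,0.172,-0.067,0.256,1]

```text
t: 1.8
position: [0.5366, -0.0478, 0.1283]
ee_rot: [0.148, 0.754, 0.628, 0.124]
ft_force: [0.1, -0.6, 0.2]
opening: 1.003
```

```bash
python3 - <<'E'
from h import *
where()
w=cam("wrist");save(w,"pics/w2.png")
E
```

```text
t 1.80 s 43.4 r 30.5 pos-lean 21.42 tool-lean 22.31 tooly -0.001 q7 -0.435 open 1.003 F(X,Y,Z) [ 0.17 -0.53  0.22] Tz -0.058 jt7 0.0052
```

View pics/w2.png

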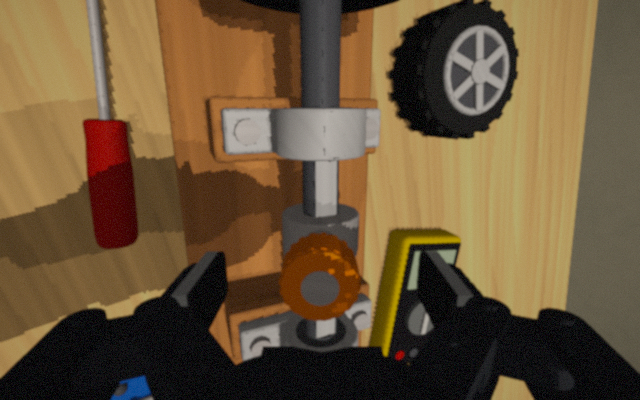

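The knob sits at about (320,275), centred between the pads. The flat's stripe is offset to the right of the shaft at rows 165–200, which gives a good angle check.

```bash
python3 - <<'E'
from h import *
g=cv2.cvtColor(cv2.imread("pics/w2.png"),cv2.COLOR_BGR2GRAY).astype(int)
for v in (70,168,175,182,190,198): print(v,g[v-2:v+3,294:348].mean(0).astype(int).tolist())
E
```

```text
70 [69, 71, 71, 68, 71, 70, 59, 42, 36, 35, 41, 45, 47, 51, 56, 56, 59, 60, 60, 63, 65, 66, 67, 69, 72, 74, 76, 79, 78, 83, 80, 79, 76, 73, 75, 71, 67, 69, 68, 66, 66, 64, 60, 59, 57, 74, 99, 115, 118, 120, 118, 117, 118, 117]
168 [61, 66, 70, 70, 70, 70, 71, 63, 47, 36, 36, 40, 43, 49, 49, 54, 57, 56, 60, 56, 76, 120, 151, 165, 167, 167, 167, 169, 169, 170, 170, 171, 170, 169, 167, 166, 165, 165, 163, 165, 166, 159, 139, 102, 88, 106, 118, 120, 118, 115, 114, 115, 115, 117]
175 [53, 53, 53, 57, 57, 56, 58, 54, 47, 35, 36, 42, 43, 46, 51, 53, 53, 55, 58, 64, 86, 121, 150, 165, 167, 166, 167, 168, 170, 170, 170, 170, 169, 169, 167, 165, 165, 163, 163, 164, 165, 158, 130, 91, 85, 108, 118, 119, 117, 117, 114, 114, 115, 116]
182 [53, 52, 55, 57, 54, 57, 55, 53, 42, 35, 35, 41, 42, 47, 49, 54, 55, 55, 54, 49, 70, 115, 150, 163, 167, 167, 167, 168, 168, 171, 171, 171, 170, 169, 168, 166, 163, 164, 164, 165, 164, 157, 132, 94, 87, 107, 118, 118, 115, 116, 114, 115, 115, 116]
190 [55, 55, 55, 58, 55, 55, 53, 51, 43, 32, 33, 38, 46, 46, 52, 53, 55, 58, 59, 63, 74, 111, 148, 163, 166, 166, 167, 168, 168, 170, 170, 170, 170, 168, 167, 166, 165, 164, 163, 165, 165, 158, 130, 91, 80, 101, 113, 119, 115, 114, 113, 112, 114, 116]
198 [55, 56, 54, 55, 57, 55, 54, 53, 44, 37, 34, 38, 41, 43, 48, 52, 54, 55, 57, 60, 73, 110, 144, 161, 166, 166, 166, 167, 168, 169, 171, 170, 170, 169, 168, 166, 165, 163, 163, 164, 165, 156, 124, 81, 72, 95, 109, 114, 116, 113, 112, 113, 115, 116]
```

jog_arm:
  series:
    - [0,0,0,0.004,0,0,-1]
    - [0,0,0,0.004,0,0,-1]
    - [0,0,0,0.004,0,0,-1]
    - [0,0,0,0.004,0,0,-1]
    - [0,0,0,0.004,0,0,-1]
    - [0,0,0,0.004,0,0,-1]
    - [0,0,0,0.004,0,0,-1]
    - [0,0,0,0.004,0,0,-1]
  squeeze: 25

```text
t: 2.52
position: [0.5356, -0.0468, 0.1281]
ee_rot: [0.148, 0.754, 0.628, 0.125]
ft_force: [-2.3, 0.8, 5.9]
opening: 0.365
```

```bash
python3 - <<'E'
from h import *
where();goto(.060,10,.030,0);goto(.0735,0,.030,0)
E
```

```text
t 2.52 s 44.3 r 30.7 pos-lean 23.69 tool-lean 22.32 tooly -0.001 q7 -0.440 open 0.365 F(X,Y,Z) [-2.43  0.37  5.92] Tz 0.029 jt7 0.0022
turn [ 0.137 -0.001 -0.001] shift [0.063 0.028 0.006]
turn [ 0.248 -0.001 -0.001] shift [0.117 0.048 0.012]
```

```bash
python3 - <<'E'
from h import *
for i in range(1,9):
    goto(.0445+.0285*i/8,22.6-21.6*i/8,.0305,0)
E
```

```text
turn [ 0.027 -0.001 -0.001] shift [0.015 0.008 0.001]
turn [ 0.057 -0.001 -0.001] shift [0.029 0.014 0.001]
turn [ 0.087 -0.001 -0.001] shift [0.044 0.019 0.002]
turn [ 0.117 -0.001 -0.001] shift [0.058 0.025 0.003]
turn [ 0.147 -0.001 -0.001] shift [0.072 0.031 0.004]
turn [ 0.177 -0.001 -0.001] shift [0.086 0.036 0.006]
turn [ 0.207 -0.001 -0.001] shift [0.101 0.042 0.007]
turn [ 0.237 -0.001 -0.001] shift [0.115 0.047 0.009]
```

jog_arm:
  series:
    - [0.027,0,0,0.015,0.008,0.001,-1]
    - [0.057,0,0,0.029,0.014,0.001,-1]
    - [0.087,0,0,0.044,0.019,0.002,-1]
    - [0.117,0,0,0.058,0.025,0.003,-1]
    - [0.147,0,0,0.072,0.031,0.004,-1]
    - [0.177,0,0,0.086,0.036,0.006,-1]
    - [0.207,0,0,0.101,0.042,0.007,-1]
    - [0.237,0,0,0.115,0.047,0.009,-1]
    - [0.237,0,0,0.115,0.047,0.009,-1]
    - [0.237,0,0,0.115,0.047,0.009,-1]

```text
t: 3.35
position: [0.5524, -0.0209, 0.1305]
ee_rot: [0.006, 0.768, 0.64, 0.005]
ft_force: [-1.9, -0.4, 6.6]
opening: 0.365
```

```bash
python3 - <<'E'
from h import *
where();goto(.0735,1,.030,0)
E
```

```text
t 3.35 s 72.7 r 30.5 pos-lean 0.66 tool-lean 0.89 tooly -0.001 q7 -0.262 open 0.365 F(X,Y,Z) [-1.77 -0.77  6.59] Tz 0.003 jt7 0.0085
turn [-0.001 -0.001 -0.001] shift [ 0.003 -0.001  0.002]
```

jog_arm:
  series:
    - [0,0,0,0,0,0,1]
    - [0,0,0,0,0,0,1]
    - [0,0,0,0,0,0,1]
    - [0,0,0,0,0,0,1]
    - [0,0,0,0,0,0,1]
    - [0,0,0,0,0,0,1]
    - [0,0,0,0,0,0,1]

```text
t: 3.93
position: [0.5518, -0.0205, 0.1296]
ee_rot: [0.006, 0.768, 0.641, 0.005]
ft_force: [0.2, -1.0, -0.4]
opening: 1.001
```

jog_arm:
  series:
    - [0,0,-1,0,0,0,1]
    - [0,0,-1,0,0,0,1]
    - [0,0,-1,0,0,0,1]
    - [0,0,-1,0,0,0,1]
    - [0,0,-1,0,0,0,1]
    - [0,0,-1,0,0,0,1]
    - [0,0,-1,0,0,0,1]
    - [0,0,-1,0,0,0,1]
    - [0,0,-1,0,0,0,1]
    - [0,0,-1,0,0,0,1]
    - [0,0,-1,0,0,0,1]
    - [0,0,-1,0,0,0,1]

```text
t: 4.93
position: [0.5518, -0.0206, 0.1297]
ee_rot: [0.008, 0.122, 0.992, 0.0]
ft_force: [0.4, 0.3, 0.1]
opening: 0.997
```

```bash
python3 - <<'E'
from h import *
where();goto(.0735,1,.030,-90)
E
```

```text
t 4.93 s 72.9 r 29.7 pos-lean 1.91 tool-lean 0.91 tooly -0.001 q7 1.078 open 0.997 F(X,Y,Z) [0.36 0.4  0.08] Tz 0.002 jt7 -1.0918
turn [ 0.001 -0.001 -0.042] shift [-0.002  0.002 -0.001]
```

jog_arm:
  series:
    - [0,0,-0.042,-0.002,0.002,0,1]
    - [0,0,-0.042,-0.002,0.002,0,1]
    - [0,0,-0.042,-0.002,0.002,0,-1]
    - [0,0,-0.042,-0.002,0.002,0,-1]
    - [0,0,-0.042,-0.002,0.002,0,-1]
    - [0,0,-0.042,-0.002,0.002,0,-1]
    - [0,0,-0.042,-0.002,0.002,0,-1]
    - [0,0,-0.042,-0.002,0.002,0,-1]
    - [0,0,-0.042,-0.002,0.002,0,-1]
    - [0,0,-0.042,-0.002,0.002,0,-1]

```text
t: 5.77
position: [0.5525, -0.0201, 0.1299]
ee_rot: [0.008, 0.093, 0.996, -0.0]
ft_force: [-1.3, -0.3, 1.2]
opening: 0.366
```

```bash
python3 - <<'E'
from h import *
where();goto(.0755,1,.030,-90);goto(.0795,1,.030,-90)
E
```

```text
t 5.77 s 73.5 r 29.9 pos-lean 0.89 tool-lean 0.91 tooly -0.001 q7 1.130 open 0.366 F(X,Y,Z) [-1.21 -0.53  1.16] Tz 0.017 jt7 0.0058
turn [ 0.001 -0.001 -0.004] shift [ 0.     0.008 -0.001]
turn [ 0.001 -0.001 -0.004] shift [ 0.     0.024 -0.001]
```

Push toward the bearing in small steps, watching the Y force.

jog_arm:
  series:
    - [0,0,0,0,0.004,0,-1]
    - [0,0,0,0,0.004,0,-1]
    - [0,0,0,0,0.004,0,-1]

```text
t: 6.02
position: [0.5525, -0.0197, 0.1298]
ee_rot: [0.008, 0.093, 0.996, -0.0]
ft_force: [-0.7, -1.1, 2.4]
opening: 0.366
```

```bash
python3 -c "from h import *;where()"
```

```text
t 6.02 s 74.0 r 29.8 pos-lean 0.92 tool-lean 0.89 tooly -0.001 q7 1.128 open 0.366 F(X,Y,Z) [-0.53 -1.22  2.39] Tz 0.027 jt7 -0.0017
```

jog_arm:
  series:
    - [0,0,0,0,0.004,0,-1]
    - [0,0,0,0,0.004,0,-1]
    - [0,0,0,0,0.004,0,-1]

```text
t: 6.27
position: [0.5528, -0.0183, 0.1298]
ee_rot: [0.008, 0.093, 0.996, -0.0]
ft_force: [-2.3, -0.8, 2.8]
opening: 0.37
```

```bash
python3 -c "from h import *;where()"
```

```text
t 6.27 s 75.4 r 29.8 pos-lean 0.89 tool-lean 0.90 tooly -0.001 q7 1.126 open 0.37 F(X,Y,Z) [-2.16 -1.24  2.77] Tz -0.009 jt7 0.0063
```

jog_arm:
  series:
    - [0,0,0,0,0.004,0,-1]
    - [0,0,0,0,0.004,0,-1]
    - [0,0,0,0,0.004,0,-1]

```text
t: 6.52
position: [0.553, -0.0171, 0.1298]
ee_rot: [0.008, 0.092, 0.996, -0.0]
ft_force: [-1.4, -1.2, 3.8]
opening: 0.366
```

```bash
python3 -c "from h import *;where()"
```

```text
t 6.52 s 76.6 r 29.8 pos-lean 0.90 tool-lean 0.90 tooly -0.001 q7 1.124 open 0.366 F(X,Y,Z) [-1.15 -1.47  3.77] Tz -0.019 jt7 0.0107
```

jog_arm:
  series:
    - [0,0,0,0,0.004,0,-1]
    - [0,0,0,0,0.004,0,-1]
    - [0,0,0,0,0.004,0,-1]

```text
t: 6.77
position: [0.5532, -0.0163, 0.1298]
ee_rot: [0.008, 0.093, 0.996, -0.0]
ft_force: [-1.0, -1.5, 4.6]
opening: 0.366
```

```bash
python3 -c "from h import *;where()"
```

```text
t 6.77 s 77.5 r 29.8 pos-lean 0.87 tool-lean 0.90 tooly -0.001 q7 1.122 open 0.366 F(X,Y,Z) [-0.68 -1.61  4.58] Tz -0.004 jt7 0.0066
```

jog_arm:
  series:
    - [0,0,0,0,0.004,0,-1]
    - [0,0,0,0,0.004,0,-1]
    - [0,0,0,0,0.004,0,-1]

```text
t: 7.02
position: [0.5532, -0.0162, 0.1297]
ee_rot: [0.008, 0.093, 0.996, -0.001]
ft_force: [-3.5, -4.0, 5.4]
opening: 0.368
```

```bash
python3 -c "from h import *;where()"
```

```text
t 7.02 s 77.6 r 29.7 pos-lean 0.83 tool-lean 0.89 tooly 0.000 q7 1.120 open 0.368 F(X,Y,Z) [-2.71 -4.58  5.45] Tz -0.014 jt7 -0.0078
```

jog_arm:
  series:
    - [0,0,0,0,0.002,0,-1]
    - [0,0,0,0,0.002,0,-1]
    - [0,0,0,0,0,0,1]
    - [0,0,0,0,0,0,1]
    - [0,0,0,0,0,0,1]
    - [0,0,0,0,0,0,1]
    - [0,0,0,0,0,0,1]
    - [0,0,0,0,0,0,1]

```text
t: 7.68
position: [0.5535, -0.0148, 0.1297]
ee_rot: [0.008, 0.092, 0.996, 0.0]
ft_force: [-0.4, -0.0, -0.0]
opening: 0.999
```

```bash
python3 - <<'E'
from h import *
where();goto(.0776,1,.030,-90);w=cam("wrist");save(w,"pics/w3.png")
E
```

```text
t 7.68 s 78.9 r 29.7 pos-lean 0.87 tool-lean 0.90 tooly -0.002 q7 1.120 open 0.999 F(X,Y,Z) [-0.37 -0.12 -0.01] Tz 0.005 jt7 -0.0
turn [ 0.001 -0.001 -0.003] shift [ 0.    -0.005 -0.001]
```

View pics/w3.png

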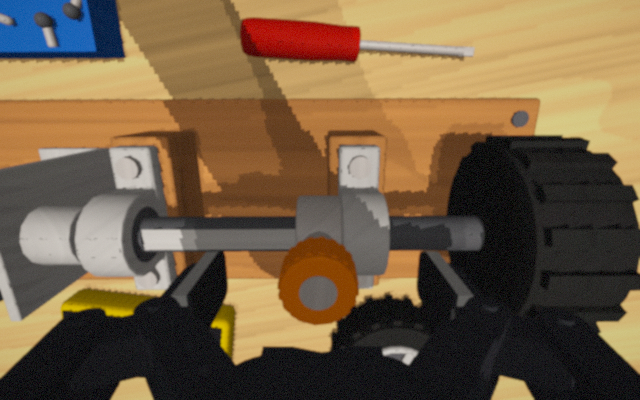

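The collar is at (320,240), flush against the bearing with no gap, and the knob is at (318,290). Next I'll wind the wrist back for a longer clockwise stroke and regrip.

jog_arm:
  series:
    - [0,0,-0.86,0,-0.0045,0,1]
    - [0,0,-0.86,0,-0.0045,0,1]
    - [0,0,-0.86,0,-0.0045,0,1]
    - [0,0,-0.86,0,-0.0045,0,1]
    - [0,0,-0.86,0,-0.0045,0,1]
    - [0,0,-0.86,0,-0.0045,0,1]
    - [0,0,-0.86,0,-0.0045,0,1]
    - [0,0,-0.86,0,-0.0045,0,1]
    - [0,0,-0.86,0,-0.0045,0,1]
    - [0,0,-0.86,0,-0.0045,0,1]
    - [0,0,-0.86,0,-0.0045,0,1]
    - [0,0,-0.86,0,-0.0045,0,1]

```text
t: 8.73
position: [0.5532, -0.0164, 0.1296]
ee_rot: [0.006, -0.551, 0.835, -0.005]
ft_force: [-0.0, 0.4, -0.6]
opening: 1.001
```

```bash
python3 -c "from h import *;where();goto(.0778,1,.03,-167)"
```

```text
t 8.73 s 77.3 r 29.6 pos-lean 0.82 tool-lean 0.88 tooly -0.002 q7 2.304 open 1.001 F(X,Y,Z) [-0.1   0.44 -0.56] Tz -0.032 jt7 0.6338
turn [0.002 0.001 0.002] shift [-0.002  0.001 -0.002]
```

jog_arm:
  series:
    - [0,0,0,0,0,0,-1]
    - [0,0,0,0,0,0,-1]
    - [0,0,0,0,0,0,-1]
    - [0,0,0,0,0,0,-1]
    - [0,0,0,0,0,0,-1]
    - [0,0,0,0,0,0,-1]
    - [0,0,0,0,0,0,-1]
    - [0,0,0,0,0,0,-1]

```text
t: 9.4
position: [0.5533, -0.0163, 0.1299]
ee_rot: [0.006, -0.55, 0.835, -0.005]
ft_force: [0.1, 0.1, 1.6]
opening: 0.366
```

```bash
python3 -c "from h import *;where()"
```

```text
t 9.40 s 77.4 r 29.9 pos-lean 0.69 tool-lean 0.92 tooly -0.001 q7 2.303 open 0.366 F(X,Y,Z) [0.05 0.06 1.57] Tz 0.004 jt7 0.0092
```

jog_arm:
  series:
    - [0,0,0.077,0,0,0.0004,-1]
    - [0,0,0.154,0,0,0.0008,-1]
    - [0,0,0.231,0,0,0.0012,-1]
    - [0,0,0.308,0,0,0.0015,-1]
    - [0,0,0.385,0,0,0.0019,-1]
    - [0,0,0.462,0,0,0.0023,-1]
    - [0,0,0.539,0,0,0.0027,-1]
    - [0,0,0.616,0,0,0.0031,-1]
    - [0,0,0.693,0,0,0.0035,-1]
    - [0,0,0.77,0,0,0.0039,-1]
    - [0,0,0.77,0,0,0.0039,-1]
    - [0,0,0.77,0,0,0.0039,-1]

```text
t: 10.4
position: [0.5533, -0.0165, 0.1289]
ee_rot: [0.008, 0.02, 1.0, -0.001]
ft_force: [-0.0, -1.0, 1.4]
opening: 0.365
```

```bash
python3 -c "from h import *;where()"
```

```text
t 10.40 s 77.2 r 28.9 pos-lean 0.53 tool-lean 0.93 tooly -0.001 q7 1.250 open 0.365 F(X,Y,Z) [ 0.18 -1.03  1.42] Tz 0.036 jt7 -0.079
```

jog_arm:
  series:
    - [0,0,0.077,0,0,0.0004,-1]
    - [0,0,0.154,0,0,0.0008,-1]
    - [0,0,0.231,0,0,0.0012,-1]
    - [0,0,0.308,0,0,0.0015,-1]
    - [0,0,0.385,0,0,0.0019,-1]
    - [0,0,0.462,0,0,0.0023,-1]
    - [0,0,0.539,0,0,0.0027,-1]
    - [0,0,0.616,0,0,0.0031,-1]
    - [0,0,0.693,0,0,0.0035,-1]
    - [0,0,0.77,0,0,0.0039,-1]
    - [0,0,0.77,0,0,0.0039,-1]
    - [0,0,0.77,0,0,0.0039,-1]

```text
t: 11.4
position: [0.5529, -0.0165, 0.1279]
ee_rot: [0.007, 0.585, 0.811, 0.004]
ft_force: [-1.6, -1.5, 4.6]
opening: 0.365
```

```bash
python3 -c "from h import *;where()"
```

```text
t 11.40 s 77.2 r 27.9 pos-lean 1.33 tool-lean 0.87 tooly -0.001 q7 0.180 open 0.365 F(X,Y,Z) [-1.28 -1.73  4.56] Tz -0.0 jt7 -0.066
```

```bash
cat >> h.py <<'E'
def tq(n=6):
    a=[]
    for _ in range(n):
        cams.get_image("wrist");s=state();a.append((rot(s)[:,2]@s["ft_torque"],s["joint_torque"][6]))
    w,x,y,z=state()["ee_rot"];print("Tz,j7",np.mean(a,0).round(4),"sd",np.std(a,0).round(4),"yaw",np.degrees(2*np.arctan2(y,x)).round(2));where()
E
python3 -c "from h import *;tq()"
```

```text
Tz,j7 [-0.0162  0.0024] sd [0.0272 0.0044] yaw 108.24
t 11.70 s 77.2 r 27.9 pos-lean 1.20 tool-lean 0.88 tooly -0.001 q7 0.177 open 0.363 F(X,Y,Z) [-2.93 -1.81  5.3 ] Tz -0.016 jt7 0.0048
```

jog_arm:
  series:
    - [0,0,0.077,0,0,0.0004,-1]
    - [0,0,0.154,0,0,0.0008,-1]
    - [0,0,0.222,0,0,0.0011,-1]
    - [0,0,0.222,0,0,0.0011,-1]
    - [0,0,0.222,0,0,0.0011,-1]

```text
t: 12.12
position: [0.553, -0.0165, 0.1276]
ee_rot: [0.006, 0.718, 0.696, 0.005]
ft_force: [-2.8, -1.5, 6.7]
opening: 0.367
```

```bash
python3 -c "from h import *;tq()"
```

```text
Tz,j7 [0.0128 0.0222] sd [0.0351 0.0028] yaw 88.25
t 12.42 s 77.2 r 27.6 pos-lean 1.29 tool-lean 0.87 tooly -0.001 q7 -0.134 open 0.369 F(X,Y,Z) [-2.37 -1.77  5.4 ] Tz -0.012 jt7 0.0231
```

jog_arm:
  series:
    - [0,0,0.077,0,0,0.0004,-1]
    - [0,0,0.154,0,0,0.0008,-1]
    - [0,0,0.222,0,0,0.0011,-1]
    - [0,0,0.222,0,0,0.0011,-1]
    - [0,0,0.222,0,0,0.0011,-1]

```text
t: 12.83
position: [0.553, -0.0164, 0.1273]
ee_rot: [0.005, 0.828, 0.561, 0.006]
ft_force: [-3.1, -1.1, 5.8]
opening: 0.366
```

```bash
python3 -c "from h import *;tq()"
```

```text
Tz,j7 [0.0255 0.0226] sd [0.0274 0.0028] yaw 68.27
t 13.13 s 77.3 r 27.3 pos-lean 1.32 tool-lean 0.87 tooly -0.001 q7 -0.444 open 0.366 F(X,Y,Z) [-2.7  -1.04  5.48] Tz 0.032 jt7 0.0235
```

jog_arm:
  series:
    - [0,0,0.077,0,0,0.0004,-1]
    - [0,0,0.154,0,0,0.0008,-1]
    - [0,0,0.222,0,0,0.0011,-1]
    - [0,0,0.222,0,0,0.0011,-1]
    - [0,0,0.222,0,0,0.0011,-1]

```text
t: 13.55
position: [0.553, -0.0163, 0.127]
ee_rot: [0.004, 0.912, 0.409, 0.007]
ft_force: [-2.2, -0.8, 6.3]
opening: 0.366
```

```bash
python3 -c "from h import *;tq(3)"
```

```text
Tz,j7 [0.0451 0.0217] sd [0.0118 0.0036] yaw 48.3
t 13.70 s 77.4 r 27.0 pos-lean 1.43 tool-lean 0.87 tooly -0.001 q7 -0.754 open 0.363 F(X,Y,Z) [-3.1  -2.11  5.12] Tz 0.057 jt7 0.0246
```

jog_arm:
  series:
    - [0,0,0.077,0,0,0.0004,-1]
    - [0,0,0.154,0,0,0.0008,-1]
    - [0,0,0.222,0,0,0.0011,-1]
    - [0,0,0.222,0,0,0.0011,-1]
    - [0,0,0.222,0,0,0.0011,-1]

```text
t: 14.12
position: [0.553, -0.0163, 0.1267]
ee_rot: [0.003, 0.97, 0.244, 0.007]
ft_force: [-2.8, -0.2, 5.4]
opening: 0.368
```

```bash
python3 -c "from h import *;tq(3)"
```

```text
Tz,j7 [0.0316 0.0219] sd [0.0242 0.0036] yaw 28.31
t 14.27 s 77.4 r 26.8 pos-lean 1.46 tool-lean 0.87 tooly -0.001 q7 -1.063 open 0.366 F(X,Y,Z) [-3.03 -1.77  5.48] Tz 0.051 jt7 0.0247
```

jog_arm:
  series:
    - [0,0,0.077,0,0,0.0004,-1]
    - [0,0,0.154,0,0,0.0008,-1]
    - [0,0,0.222,0,0,0.0011,-1]
    - [0,0,0.222,0,0,0.0011,-1]
    - [0,0,0.222,0,0,0.0011,-1]

```text
t: 14.68
position: [0.553, -0.0163, 0.1265]
ee_rot: [0.001, 0.997, 0.073, 0.007]
ft_force: [-2.9, -0.8, 5.7]
opening: 0.369
```

```bash
python3 -c "from h import *;tq(3)"
```

```text
Tz,j7 [0.0097 0.0138] sd [0.0098 0.0035] yaw 8.34
t 14.83 s 77.4 r 26.5 pos-lean 1.53 tool-lean 0.87 tooly -0.001 q7 -1.371 open 0.365 F(X,Y,Z) [-2.97 -1.66  6.13] Tz 0.023 jt7 0.0165
```

jog_arm:
  series:
    - [0,0,0.077,0,0,0.0004,-1]
    - [0,0,0.154,0,0,0.0008,-1]
    - [0,0,0.222,0,0,0.0011,-1]
    - [0,0,0.222,0,0,0.0011,-1]
    - [0,0,0.222,0,0,0.0011,-1]

```text
t: 15.25
position: [0.5531, -0.0162, 0.1264]
ee_rot: [-0.0, 0.995, -0.101, 0.008]
ft_force: [-4.0, -1.5, 7.6]
opening: 0.365
```

```bash
python3 -c "from h import *;tq(3)"
```

```text
Tz,j7 [-0.0377 -0.0257] sd [0.0152 0.0035] yaw -11.63
t 15.40 s 77.4 r 26.5 pos-lean 1.17 tool-lean 0.88 tooly -0.002 q7 -1.677 open 0.366 F(X,Y,Z) [-3.27 -1.01  6.35] Tz -0.027 jt7 -0.023
```

jog_arm:
  series:
    - [0,0,0.056,0,0,0,-1]
    - [0,0,0.111,0,0,0,-1]
    - [0,0,0.111,0,0,0,-1]
    - [0,0,0.111,0,0,0,-1]

```text
t: 15.73
position: [0.5531, -0.0163, 0.1264]
ee_rot: [-0.001, 0.982, -0.187, 0.008]
ft_force: [-3.6, 0.0, 6.7]
opening: 0.362
```

```bash
python3 -c "from h import *;tq(8)"
```

```text
Tz,j7 [-0.048  -0.0437] sd [0.0138 0.0019] yaw -21.61
t 16.13 s 77.5 r 26.4 pos-lean 1.19 tool-lean 0.88 tooly -0.002 q7 -1.830 open 0.365 F(X,Y,Z) [-2.94 -0.93  7.38] Tz -0.055 jt7 -0.0432
```

jog_arm:
  series:
    - [0,0,0.056,0,0,0,-1]
    - [0,0,0.111,0,0,0,-1]
    - [0,0,0.111,0,0,0,-1]
    - [0,0,0.111,0,0,0,-1]

```text
t: 16.47
position: [0.5531, -0.0163, 0.1263]
ee_rot: [-0.001, 0.962, -0.272, 0.008]
ft_force: [-3.0, -1.4, 6.2]
opening: 0.367
```

```bash
python3 -c "from h import *;tq(8)"
```

```text
Tz,j7 [-0.0623 -0.0696] sd [0.0227 0.002 ] yaw -31.59
t 16.87 s 77.4 r 26.3 pos-lean 1.12 tool-lean 0.89 tooly -0.002 q7 -1.982 open 0.365 F(X,Y,Z) [-3.39 -1.15  6.34] Tz -0.073 jt7 -0.0691
```

jog_arm:
  series:
    - [0,0,0.056,0,0,0,-1]
    - [0,0,0.111,0,0,0,-1]
    - [0,0,0.156,0,0,0,-1]
    - [0,0,0.156,0,0,0,-1]
    - [0,0,0.156,0,0,0,-1]

```text
t: 17.28
position: [0.5532, -0.0163, 0.1263]
ee_rot: [-0.002, 0.922, -0.388, 0.007]
ft_force: [-3.2, -0.7, 6.2]
opening: 0.368
```

```bash
python3 -c "from h import *;tq(8)"
```

```text
Tz,j7 [-0.0911 -0.0957] sd [0.0211 0.0015] yaw -45.62
t 17.68 s 77.4 r 26.3 pos-lean 1.01 tool-lean 0.89 tooly -0.001 q7 -2.194 open 0.372 F(X,Y,Z) [-3.2  -0.46  6.46] Tz -0.095 jt7 -0.0954
```

jog_arm:
  series:
    - [0,0,0.035,0,0,0,-1]
    - [0,0,0.067,0,0,0,-1]
    - [0,0,0.067,0,0,0,-1]
    - [0,0,0.067,0,0,0,-1]

```text
t: 18.02
position: [0.5532, -0.0163, 0.1263]
ee_rot: [-0.003, 0.9, -0.436, 0.007]
ft_force: [-3.2, -0.8, 7.2]
opening: 0.365
```

```bash
python3 -c "from h import *;tq(8)"
```

```text
Tz,j7 [-0.1231 -0.1171] sd [0.0246 0.0011] yaw -51.64
t 18.42 s 77.4 r 26.3 pos-lean 0.95 tool-lean 0.90 tooly -0.001 q7 -2.284 open 0.362 F(X,Y,Z) [-2.59 -0.77  6.08] Tz -0.151 jt7 -0.1168
```

Torque reads 0.12 N m absolute, or about 0.14 above the free-running baseline, which is finger-tight. Releasing and backing off.

jog_arm:
  series:
    - [0,0,0,0,0,0,1]
    - [0,0,0,0,0,0,1]
    - [0,0,0,0,0,0,1]
    - [0,0,0,0,0,0,1]
    - [0,0,0,0,0,0,1]
    - [0,0,0,0,0,0,1]
    - [0,0,0,0,0,-0.1,1]
    - [0,0,0,0,0,-0.2,1]
    - [0,0,0,0,0,-0.3,1]
    - [0,0,0,0,0,-0.4,1]
    - [0,0,0,0,0,-0.4,1]
    - [0,0,0,0,0,-0.4,1]

```text
t: 19.42
position: [0.5525, -0.0162, 0.2275]
ee_rot: [-0.004, 0.9, -0.436, 0.009]
ft_force: [-0.9, -1.0, 0.2]
opening: 1.006
```

```bash
python3 -c "
from h import *
tq(3);w=cam('wrist');save(w,'pics/w4.png')"
```

```text
Tz,j7 [ 0.013  -0.0003] sd [0.0193 0.0015] yaw -51.74
t 19.57 s 77.3 r 124.9 pos-lean 1.29 tool-lean 0.77 tooly -0.001 q7 -2.361 open 1.0 F(X,Y,Z) [-1.13  0.71 -0.5 ] Tz -0.011 jt7 0.001
```

View pics/w4.png

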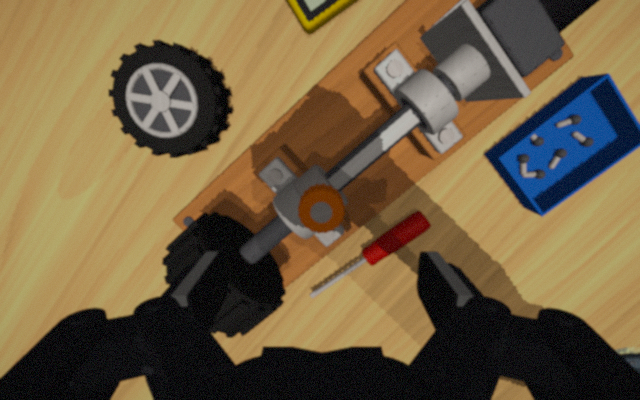

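The knob top is at (322,210) and the collar butts the bearing at about (305,205). The tray, screwdriver, spare wheel and meter look undisturbed. One last numeric check before handing in.

```bash
python3 - <<'E'
from h import *
w=cam("wrist");P=plane(w,(321.5,210),A[2]+.057);d=P-A;print("knob top s",d@Y*1e3,"lean",np.degrees(np.arctan2(-d@X,d@Z)))
ctrl.finish_job()
E
```

```text
knob top s 75.67491131077742 lean -0.4655015631568698
the job is handed in; nothing more can be done
```

The collar is against the wheel-side bearing, its screw faces the flat, and the screw is tightened to about finger-tight. I handed the job in at about 20 s of the 72 s allowed; no verdict was reported.

- **Slide:** I gripped the knob and pushed the collar until it stopped hard. The tool halted at 77.6 mm on my scale, against an expected 75.2 mm, with about 4.6 N on the wrist. That 2.4 mm difference is about the size of the camera error. The picture taken then shows no gap to the bearing.
- **Angle:** Two wrist views put the flat between about 0 and 1.5° from upright. I set the screw to about 1°. The last check put the knob at −0.5°, well inside the 8° limit.
- **Tightening:** The tip touched down after about 0.65–0.68 turn. I stopped about 55–63° past that.
- **Torque readings:** These do not fully agree:
  - The joint and wrist sensors read 0.117 and 0.123 N m directly.
  - Above the free-running baseline the joint sensor shows about 0.14 N m.
  - The turn angle suggests up to about 0.16 N m.
  - All of them fall between loose (0.10) and too tight (0.19).
- **After release:** The gripper is open and about 95 mm clear of the knob, and the forces are back near zero. By eye in the last picture, the spare wheel, meter, screwdriver and tray look undisturbed; I did not measure their positions.

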